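# Show the dispenser cartridge to the code reader and draw its piston

## Task

Turn the round dispenser cartridge on its nest until its raised code plate squarely faces the code reader block, and let go of it. Then take the piston by its knob and draw it straight up, without forcing it sideways, 30 mm out of the barrel so that the groove round the rod comes level with the barrel's top, and finish still holding it there, with the code plate still facing the reader. The piston must not come right out, and the other things around stay where they are.

Things in the scene. Friction and masses are not known exactly. Their poses are not given: they have to be found in the camera images.
- reader_nest: fixed aluminium base plate 100 x 220 mm, 10 mm thick, carrying the cartridge and, toward its own +y, the code reader: a black block 50 x 44 mm, top 68 mm above the worktop, near face 103 mm from the barrel's axis. Origin: on the worktop under the barrel's axis, z up, +y from barrel to reader. Place and yaw vary.
- cartridge (a joint): turn of the cartridge about its upright axis, rad: 0 = code plate squarely faces the reader, positive = turned counter-clockwise seen from above, so turning it clockwise lowers the value. No stop near 0; it turns against light friction (about 0.08 N m) and stays where left.
- barrel_top (a point): centre of the barrel's top face, on its axis, 93 mm above the worktop. The cartridge barrel is a plain upright aluminium cylinder, 44 mm in diameter, 80 mm high, with a bore 13.4 mm wide and 62 mm deep. It cannot be lifted off. The point turns with the barrel: its +y points to the code plate.
- code_plate (a point): centre of the outer face of the code plate, 27.5 mm from the barrel's axis and 41 mm above the worktop: a raised flat plate 22 mm wide and 34 mm high (24 to 58 mm above the worktop) with a small square dot pattern, standing out 5 mm from the barrel. The barrel above it is bare.
- reader_window (a point): front of the reader's round lens, 42 mm above the worktop, 100 mm from the barrel's axis.
- knob (a point): centre (half-way up) of the piston's round knob, 24 mm in diameter, 22 mm high, its underside 1 mm above the barrel's top at the start (centre 12 mm above barrel_top; 42 mm when drawn 30 mm). Below it a rod, 12 mm in diameter, 63 mm long, stands loose on the bore's floor. A groove round the rod 30 mm below the knob is hidden in the bore at first.
- piston: the piston (rod and knob), about 0.12 kg; origin at the centre of the rod's foot, z up along the rod. Let go, it slides back down.
- amber_bottle: bystander, leave in place: small round bottle with a ribbed cap, 43 mm wide, 74 mm high; origin at the centre of its underside.
- kapton_roll: bystander, leave in place: flat tape roll lying down, 61 mm wide, 12 mm high; origin at the centre of its underside.
- driver_1: bystander, leave in place: precision screwdriver lying down, 12 x 117 x 12 mm, along its own y; origin at the centre of its underside.
- solder_reel: bystander, leave in place: solder reel standing on its flange, 60 mm wide, 28 mm high; origin at the centre of its underside.
- side_cutters: bystander, leave in place: side cutters lying flat, 40 x 122 x 10 mm, along their own y; origin at the centre of its underside.
Things that resemble listed ones, but are neither listed nor needed, are in the scene too. There is more than one size of the reader_nest; the job needs the larger.

How it is judged:
On the way, in this order (a step that is already met when the one before it is completed fails the run):
1. the code plate faces the reader and the cartridge is let go (value of joint cartridge between -0.2 and 0.2 rad and contact force between the fingers and cartridge below 0.1 N), for 0.2 s.
2. the piston is drawn about 30 mm, held by the fingers (z of knob in the frame of barrel_top between 0.036 and 0.05 m and contact force between the fingers and piston above 1 N), for 0.2 s.
At the end, for the whole second after the job is handed in: The piston stands 24 to 38 mm higher than at the start, still in the bore, upright within 0.08 rad and its knob within 6 mm of the barrel's axis, at rest (below 10 mm/s) and gripped by the fingers (over 1 N); the code plate faces the reader within 0.2 rad (all of step 2 and value of joint cartridge between -0.2 and 0.2 rad and angle between the z axis of piston and the z axis of reader_nest, either way round below 0.08 rad and horizontal distance between knob and barrel_top below 0.006 m and linear speed of piston below 0.01 m/s); the arm keeps its last pose, push and grip.
It fails at once if the piston is pulled almost or right out (over 58 mm) (z of knob in the frame of barrel_top above 0.07 m).
It fails at once if the piston is forced against the barrel with over 60 N (contact force between piston and cartridge above 60 N).
It fails at once if a bystander is moved more than 30 mm (distance of any of amber_bottle, kapton_roll, driver_1, solder_reel, side_cutters from where it was at the start of the episode above 0.03 m).
It also fails if it takes over 48 s, if anything falls off the work surface, if the arm or the gripper's body presses on something with over 40 N, if the wrist force passes 120 N, or if a joint passes its speed limit or range.

## Robot

A 7-joint arm with a two-finger parallel gripper is mounted at the origin on a cart in front of the work surface, level with it; the furniture and walls round the work are solid. World frame = base frame: x ahead of the robot, y to its left, z up, the work surface at z = 0. Lengths are in m, angles in rad, forces in N, time in s.
With the tool pointing down it reaches from about 0.35 to 0.9 m from the base axis. Payload 8.1 kg.
Tool frame: the origin (TCP) lies on the mounting face of the last link; the fingertips stand 178 mm ahead of it and the grasp point (between the pads) lies 159 mm ahead of it (env.nose_length is the distance from the TCP to the fingertips, in m); z points along the fingers, y is the line along which they close (so a half turn about z gives the same grasp; the last joint's range is limited). The gripper opens to 92 mm and grips with 3 to 60 N. Pads are 19 mm wide; open, the fingers measure 130 mm over their backs; the gripper's body (75 mm by 190 mm) begins 47 mm behind the grasp point.
Start: joints at [1.167, 0.434, 0.025, 1.573, -0.012, 1.134, -0.075], TCP at [0.185, -0.597, 0.405] pointing down, gripper open.
Joint ranges: [-2.62, 2.62], [-0.44, 2.09], [-1.27, 1.32], [0.08, 2.57], [-1.32, 4.46], [0.12, 2], [-2.74, 2.74]. Speed limits (rad/s): [2.22, 2.22, 3.01, 3.01, 3.14, 3.14, 3.14].

## Interface

Orientations are given as a 3x3 rotation matrix whose columns are the frame's x, y, z axes.
In Python, from station import env gives the robot as it stands. The module is installed in compiled form; this text tells all that it offers.
- The arm moves only by the tool send_rows, never from a script. Its argument "targets" is a list that holds one entry, the list of rows, each a list of 5 numbers: the shift along the tool's x, y, z in units of 50 mm (1.0 is 50 mm), then the turn about the tool's z in units of 4 degrees (1.0 is 4 degrees), then the opening, from 0 (shut) to 1 (fully open). A call has 1 to 12 rows; each row shifts and turns the commanded pose from where the row before left it, along the tool's axes as they then stand; what a row does not reach is not made up. A row lasts 1/10 s, in which the tool goes at most 50 mm and 8.59 degrees, less where a joint would pass 70% of its speed; a pose out of reach is approached as far as the arm can. A call with a number of a shift or a turn outside -1 to 1 is refused whole. A call with a gripper value outside its range is refused whole. The fingers move at their own pace and stop on an object; the grip force is fixed at half the most. Time passes only in rows, so rows that do not move let the fingers close. It gives the time, the measured TCP pose, the force, the opening and the grip force at its end, in the units of the state.
- env.read_state(): the state, without advancing time (a new reading comes with each control period).
- env.get_image(name): name is "scene" or "side" or "wrist"; returns the picture (420x560x3 uint8, blue, green, red); there is no depth.
- env.camera_info(name): a dict with "K" (3x3 intrinsics, pixels), "k1" (the pictures are not rectified: a ray, as slopes to the right and down, at radius r is drawn at 1 + k1 r^2 times it, then the intrinsics apply), "rvec" (rotation vector, rad) and "tvec" (3), from world to camera coordinates, as OpenCV has them. Camera axes: x right, y down, z forward; pixel columns grow to the right and rows downward; lengths in m; the calibration is good to about 2 mm. A picture is of the moment at which its call begins: read the wrist's pose just before it. camera_info takes no time and is no camera call; for the wrist camera it gives the pose at the moment of the call.
- env.close_job(): hands the job in; it is judged then, once.
Trained networks look in the newest picture that a camera, given by its name, has taken for a name from the list of things; names that differ only in an ending like _2 or _b are one class to them, and where a whole thing is asked for, a point or a joint stands for the part that bears it (a point fixed in the world has none). Each returns a list of dicts, best first, with "p" (0 to 1); they miss things now and then, are a little off and sometimes report something else, mostly with a low value. They report only what shows in the picture. A call takes as long as a camera call. They do not tell look-alikes from the thing itself.
- env.boxes_of(thing, camera): "extent" ([centre column, centre row, width, height] in pixels, round what is visible of it).
The state is a dict: "t": time; "joint_pos": joint angles; "dq": joint speeds; "joint_efforts": joint torques, N m; "ee_pos": TCP position; "eef_rot": TCP orientation; "wrist_force": force on the tool from outside, world axes, zero at the start; "torque": the same for the moment, N m; "opening": opening from 0.0 (shut) to 1.0 (fully open); "grasp_force": force on a finger pad.
Only numpy, scipy, OpenCV 4.12 (cv2) and the standard library are available. Lean on these libraries where they do the work, as an engineer would, in place of code of your own. Each camera call takes 0.05 s, during which the arm holds its last target. There are 200 camera calls.

## Working session

There is one attempt and no reset: what is moved stays moved. The work goes in short steps, Python scripts to look and compute and a tool call to move; the robot and the scene stay as the last step left them, time stands still between calls to the robot, and variables do not carry over. Pictures are saved under pics/ and viewed, at most 10 in all, crops included, and the job is handed in when it is done.

Besides the shell and the picture viewer there is one more tool, called after "Request:" as a command line: name --argument value ..., lists and objects as JSON in quotes. send_rows: Moves the arm, as the interface text tells. Shifts and turns lie within -1 to 1; 1 stands for 50 mm of shift or 4 degrees of turn. Its arguments: {"type":"object","properties":{"targets":{"type":"array"}},"required":["targets"]}

```bash
mkdir -p pics; cat > h.py <<'E'
import numpy as np, cv2
from station import env
def cam(n):
    c=env.camera_info(n); R=cv2.Rodrigues(np.array(c["rvec"],float))[0]
    return np.array(c["K"],float),float(c["k1"]),R,np.array(c["tvec"],float).ravel()
def proj(n,P):
    K,k,R,t=cam(n); p=np.atleast_2d(P)@R.T+t; s=p[:,:2]/p[:,2:]
    s=s*(1+k*(s**2).sum(1,keepdims=True)); return s@K[:2,:2].T+K[:2,2]
def unproj(n,uv,z):
    K,k,R,t=cam(n); d=(np.array(uv,float)-K[:2,2])/[K[0,0],K[1,1]]; s=d.copy()
    for _ in range(30): s=d/(1+k*(s@s))
    r=R.T@np.append(s,1); o=-R.T@t; return o+r*(z-o[2])/r[2]
E
python3 - <<'E'
from h import *
s=env.read_state(); print(s["ee_pos"],s["eef_rot"],s["t"])
a=env.get_image("scene");b=env.get_image("side");w=env.get_image("wrist")
for n,i in (("scene",a),("side",b),("wrist",w)): cv2.imwrite(f"pics/{n}0.png",i)
for n in ("scene","side","wrist"):
  for th in ("reader_nest","cartridge","knob","code_plate","reader_window"):
    try:
      for r in env.boxes_of(th,n)[:3]:
        print(n,th,round(r["p"],2),np.round(r["extent"],1))
    except Exception as e: print(n,th,e)
E
```

```text
[ 0.18508657 -0.59672458  0.4039289 ] [[ 9.55119671e-01  2.96219606e-01 -5.98356550e-04]
 [ 2.96220181e-01 -9.55118535e-01  1.47945224e-03]
 [-1.33258669e-04 -1.59029923e-03 -9.99998727e-01]] 0.0
scene reader_nest 0.71 [151.8 221.   70.   34. ]
scene reader_nest 0.64 [247.3 251.9 117.4  60.9]
scene cartridge 0.86 [274.6 246.   28.6  46.8]
scene cartridge 0.82 [164.9 215.7  17.8  28. ]
scene cartridge 0.68 [342.4 246.6  30.1  30.9]
scene knob 0.46 [274.8 218.5  15.1  14.8]
scene code_plate 0.67 [275.3 242.7  33.4  46.3]
scene code_plate 0.59 [163.3 216.2  20.7  22.7]
scene reader_window 0.93 [152.9 222.8  68.8  33.9]
scene reader_window 0.79 [248.4 251.8 119.9  63.2]
side reader_nest 0.96 [222.3 178.   42.3  40.8]
side cartridge 0.61 [270.8 242.4  24.3  35.5]
side knob 0.57 [272.  222.2  11.7  12.9]
side knob 0.28 [328.5 264.7  26.4  29.2]
side code_plate 0.81 [273.4 239.9  24.6  37.2]
side code_plate 0.53 [229.9 178.8  12.4  19.3]
side reader_window 0.93 [258.2 236.2  82.4  81.9]
side reader_window 0.6 [222.8 179.3  46.1  38.2]
side reader_window 0.34 [328.6 264.4  23.6  26.5]
```

View pics/scene0.png

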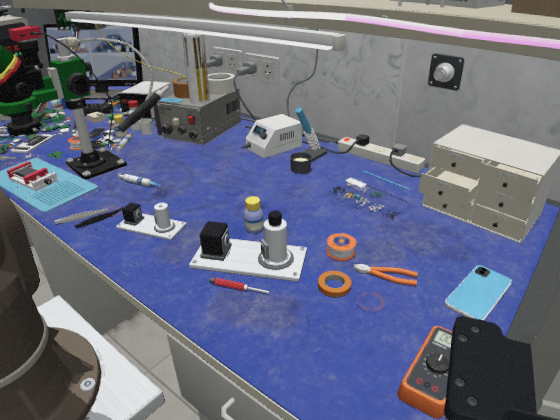

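View pics/side0.png

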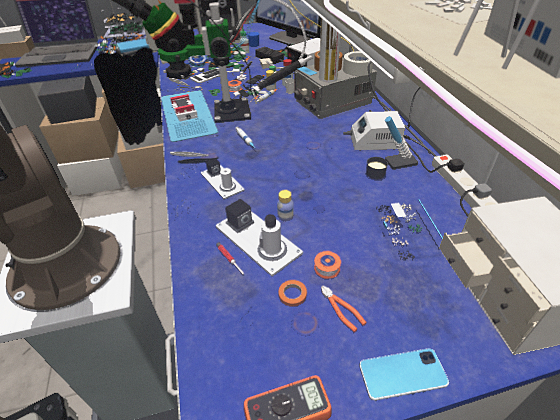

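The large nest is at scene (248,252) and side (259,238), with its knob at scene (275,218) and side (270,222). The small look-alike sits at scene (152,221).

```bash
python3 - <<'E'
from h import *
a=cv2.imread("pics/scene0.png")[195:285,180:320]; b=cv2.imread("pics/side0.png")[190:280,205:315]
o=np.hstack([cv2.resize(a,None,fx=3.2,fy=3.2*1.5,interpolation=2)[:432],cv2.resize(b,None,fx=3.2,fy=4.8,interpolation=2)])
cv2.imwrite("pics/crop0.png",o);print(o.shape)
# triangulate knob
from scipy.optimize import least_squares
obs={"scene":(274.8,218.5),"side":(271.0,222.2)}
P=least_squares(lambda p:np.concatenate([proj(n,p)[0]-uv for n,uv in obs.items()]),[.5,-.2,.1]); print(P.x,P.fun)
for n,uv in obs.items(): print(n,unproj(n,uv,.105))
# reader-nest pose: fit outline of plate vs yaw later
for n,pts in {"scene":[(192,267),(202,240),(306,249),(297,275)],"side":[(217,223),(233,205),(301,251),(272,271)]}.items():
  for q in pts: print(n,q,unproj(n,q,.01).round(4))
E
```

```text
(432, 800, 3)
[ 0.48179824 -0.09601753  0.10106368] [ 0.19010116  0.28641261 -0.08094967 -0.40035797]
scene [ 0.47766863 -0.09908599  0.105     ]
side [ 0.48090181 -0.10127452  0.105     ]
scene (192, 267) [0.3558 0.0113 0.01  ]
scene (202, 240) [0.4292 0.0641 0.01  ]
scene (306, 249) [ 0.5413 -0.1271  0.01  ]
scene (297, 275) [ 0.4649 -0.1622  0.01  ]
side (217, 223) [0.365  0.0304 0.01  ]
side (233, 205) [0.4161 0.0879 0.01  ]
side (301, 251) [ 0.5453 -0.1209  0.01  ]
side (272, 271) [ 0.4648 -0.1602  0.01  ]
```

View pics/crop0.png

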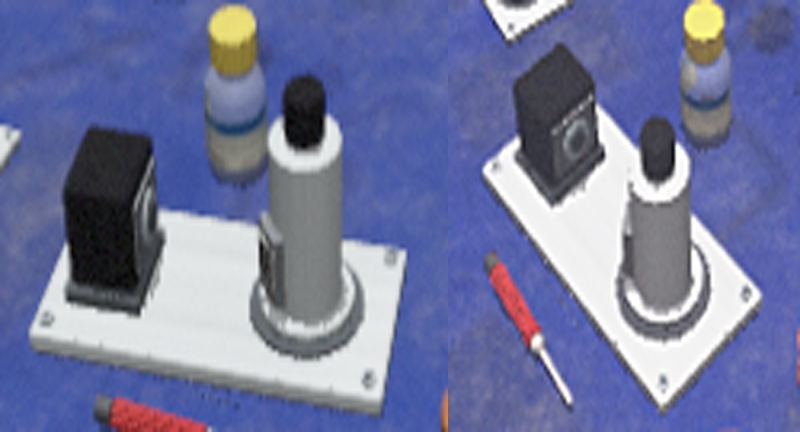

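The nest's +y points roughly along (-0.47, 0.88), and the code plate shows on the barrel's reader side at crop (268,255). I'll move above it to look with the wrist camera.

```bash
python3 - <<'E'
from h import *
s=env.read_state(); R=np.array(s["eef_rot"]);p=np.array(s["ee_pos"])
K,k,Rc,t=cam("wrist"); c=-Rc.T@t
print("cam in tool",R.T@(c-p),"axes",(R.T@Rc.T).round(3),K[0,0])
d=np.array([.480,-.098,.40])-p; print("shift tool units",R.T@d/.05, "yaw y axis",np.degrees(np.arctan2(R[1,1],R[0,1])))
E
```

```text
cam in tool [ 0.08021144 -0.00021962  0.01910708] axes [[ 0.    -0.955 -0.297]
 [ 1.     0.     0.   ]
 [-0.    -0.297  0.955]] 302.1207128231487
shift tool units [ 8.58823742 -7.78444675  0.09470153] yaw y axis -72.7708799875386
```

Request:
send_rows --targets '[[[0.58,-0.77,0,0,1],[0.58,-0.77,0,0,1],[0.58,-0.77,0,0,1],[0.58,-0.77,0,0,1],[0.58,-0.77,0,0,1],[0.58,-0.77,0,0,1],[0.58,-0.77,0,0,1],[0.58,-0.77,0,0,1],[0.58,-0.77,0,0,1],[0.58,-0.77,0,0,1],[0.58,-0.77,0,0,1],[0.58,-0.77,0,0,1]]]'

```text
t: 2.1
ee_pos: [0.3808, -0.0507, 0.4052]
eef_rot: [[0.955, 0.296, 0.001], [0.296, -0.955, -0.001], [0.001, 0.001, -1.0]]
wrist_force: [1.8, -1.3, 0.2]
opening: 0.995
grasp_force: 0.0
```

Request:
send_rows --targets '[[[0,0,0,0,1],[0,0,0,0,1],[0,0,0,0,1]]]'

```text
t: 2.4
ee_pos: [0.3804, -0.0534, 0.4047]
eef_rot: [[0.955, 0.295, -0.0], [0.295, -0.955, -0.0], [-0.0, 0.0, -1.0]]
wrist_force: [-0.2, -0.4, -1.2]
opening: 0.998
grasp_force: 0.0
```

```bash
python3 - <<'E'
from h import *
s=env.read_state(); print(s["ee_pos"],s["joint_pos"],s["t"])
w=env.get_image("wrist"); cv2.imwrite("pics/w1.png",w)
print(proj("wrist",[[.48,-.098,.093]]))
for th in ("reader_nest","cartridge","knob","code_plate"):
  for r in env.boxes_of(th,"wrist")[:2]: print(th,round(r["p"],2),np.round(r["extent"],1))
cv2.imwrite("pics/w1b.png",cv2.resize(w,(800,600)))
E
```

```text
[ 0.3804435  -0.05338671  0.40467977] [ 0.42235462  0.06943392 -0.43961396  2.07817657  0.03558198  1.00115488
 -1.3066476 ] 2.4
[[358.73539801 109.01575351]]
reader_nest 0.96 [ 69.8  95.8 138.   66. ]
reader_nest 0.7 [293.6 116.9 194.5 115.8]
cartridge 0.55 [87.5 93.8 66.1 37.5]
knob 0.6 [362.8 111.2  29.6  30. ]
code_plate 0.81 [351.7 107.9  65.8  50.4]
code_plate 0.79 [89.8 93.3 57.6 31.5]
```

View pics/w1b.png

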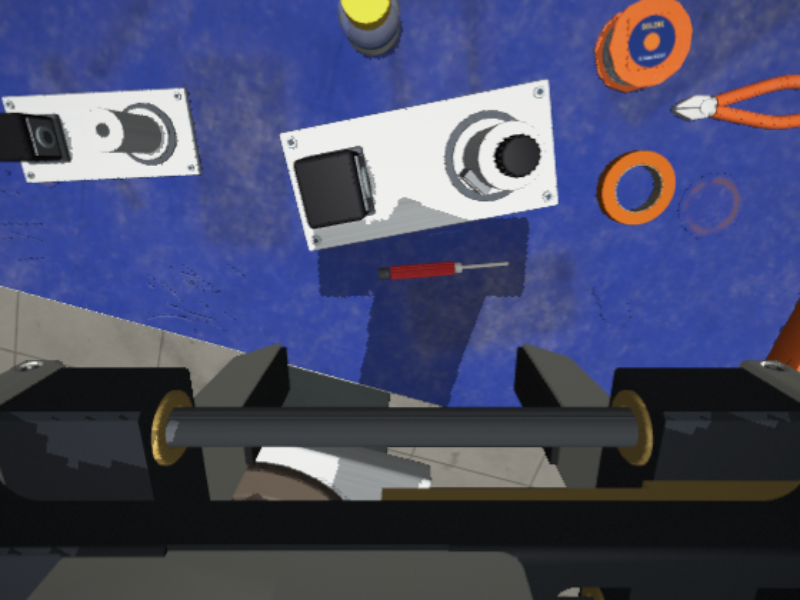

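Wrist picture (800x600 scale): plate corners at (280,133), (548,80), (557,205), (311,249); knob at (518,155); code plate at about (476,182), on the lower-left of the barrel, turned away from the reader direction. I'll fit the pose.

```bash
python3 - <<'E'
from h import *
from scipy.optimize import least_squares
f=0.7
C=np.array([(280,133),(548,80),(557,205),(311,249)])*f
W=[unproj("wrist",q,.01) for q in C]; print(np.round(W,4))
kn=unproj("wrist",(362.8,111.2),.107); print("knob",kn)
# plate corners in nest: y from a to a+.22
def T(p,q):
    c,s=np.cos(p[2]),np.sin(p[2]); q=np.asarray(q); return np.c_[p[0]+c*q[:,0]-s*q[:,1],p[1]+s*q[:,0]+c*q[:,1],q[:,2]]
def res(p):
    a=p[3]; q=[[-.05,a+.22,.01],[.05,a+.22,.01],[.05,a,.01],[-.05,a,.01]]
    q=[q[1],q[2],q[3],q[0]]
    r=proj("wrist",T(p,q))-C; k=proj("wrist",T(p,[[0,0,.105]]))[0]-(362.8,111.2)
    return np.r_[r.ravel(),k]
s=least_squares(res,[.48,-.098,.49,-.05]); print(s.x,np.degrees(s.x[2]),s.fun.round(1))
p=s.x
# code plate: top outer edge midpoint predicted vs theta
for th in range(-40,121,10):
    t=np.radians(th); y=lambda r,x,z:[x*np.cos(t)-r*np.sin(t),x*np.sin(t)+r*np.cos(t),z]
    q=proj("wrist",T(p,[y(.0275,-.011,.058),y(.0275,.011,.058),y(.0275,0,.041)]))/f; print(th,q.round(0).ravel())
img=cv2.imread("pics/w1.png")
cv2.imwrite("pics/w1c.png",cv2.resize(img[75:145,300:390],(800,622)[:1]+(600,),interpolation=2))
E
```

```text
[[ 0.4473  0.0709  0.01  ]
 [ 0.5481 -0.1228  0.01  ]
 [ 0.4605 -0.1682  0.01  ]
 [ 0.3612  0.0241  0.01  ]]
knob [ 0.47844619 -0.09849689  0.107     ]
[ 0.47928823 -0.09855024  0.47816308 -0.0543915 ] 27.396726254239343 [-0.5 -0.3  1.1 -0.3  1.1  0.9 -1.5  1.6 -0.2 -0.9]
-40 [461. 152. 477. 123. 466. 139.]
-30 [460. 159. 472. 129. 463. 145.]
-20 [461. 167. 467. 135. 461. 151.]
-10 [463. 174. 464. 142. 460. 158.]
0 [466. 180. 461. 149. 460. 165.]
10 [470. 186. 460. 157. 462. 171.]
20 [474. 191. 461. 164. 464. 177.]
30 [480. 195. 462. 171. 468. 182.]
40 [486. 198. 464. 178. 472. 186.]
50 [493. 199. 468. 184. 477. 190.]
60 [500. 199. 473. 189. 482. 193.]
70 [507. 199. 478. 193. 488. 194.]
80 [514. 197. 484. 197. 494. 195.]
90 [520. 193. 491. 199. 500. 194.]
100 [526. 189. 497. 199. 506. 193.]
110 [531. 184. 504. 199. 512. 190.]
120 [536. 178. 511. 197. 517. 186.]
```

View pics/w1c.png

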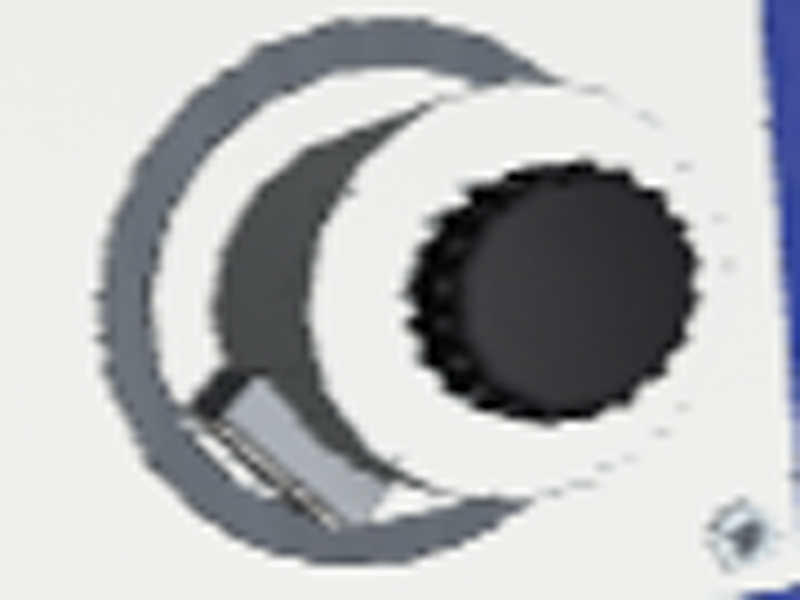

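The plate's top outer edge runs from crop (222,418) to (350,522), which puts the joint at about +40°. It needs about 40° clockwise, which is positive about tool z. I'll move over the barrel first.

Request:
send_rows --targets '[[[0.54,0.48,0.4,0,1],[0.54,0.48,0.5,0,1],[0.54,0.48,0.5,0,1],[0,0,0.5,0,1],[0,0,0,0,1],[0,0,0,0,1]]]'

```text
t: 3.25
ee_pos: [0.4789, -0.0974, 0.3098]
eef_rot: [[0.955, 0.296, -0.002], [0.296, -0.955, 0.0], [-0.001, -0.001, -1.0]]
wrist_force: [1.0, -0.7, 0.4]
opening: 0.999
grasp_force: 0.0
```

```bash
python3 - <<'E'
from h import *
s=env.read_state(); p=np.array(s["ee_pos"]);R=np.array(s["eef_rot"]);print(p,s["joint_pos"],s["t"])
w=env.get_image("wrist"); cv2.imwrite("pics/w2.png",w)
g=cv2.circle(w.copy(),tuple(int(v) for v in proj("wrist",[[.4793,-.0986,.116]])[0]),3,(0,0,255),-1)
cv2.circle(g,tuple(int(v) for v in proj("wrist",[[.4793,-.0986,.093]])[0]),3,(0,255,0),-1)
cv2.imwrite("pics/w2b.png",g)
for r in env.boxes_of("knob","wrist")[:2]:
  e=r["extent"]; print(r["p"],np.round(e,1)); print(unproj("wrist",e[:2],.107))
print(proj("wrist",[[.4793,-.0986,.107]]),R.T@(np.array([.4793,-.0986,.239])-p)/.05)
E
```

```text
[ 0.47893409 -0.09743552  0.30982474] [ 0.39534084  0.35848727 -0.38477849  1.98927408  0.17940044  0.82773652
 -1.35973951] 3.25
0.64 [280.9 239.7  38.5  44.7]
[ 0.4784546  -0.09753348  0.107     ]
0.41 [412.5 107.2  76.6  74.6]
[ 0.58110966 -0.14590296  0.107     ]
[[282.81097651 239.0175423 ]] [0.002087   0.02554341 1.41647326]
```

View pics/w2b.png

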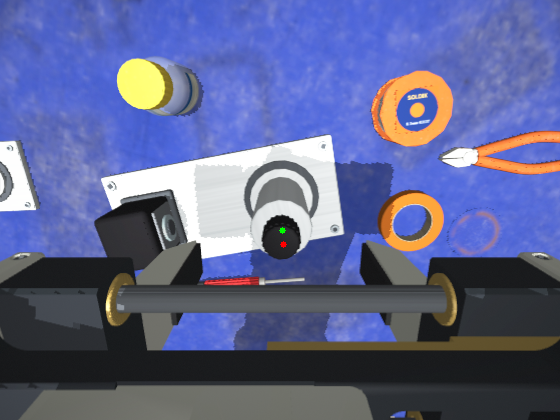

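The picture shows the knob at (281,240), on the predicted spot and midway between the fingers. Now descend and grip the bare barrel.

Request:
send_rows --targets '[[[0,0.01,0.5,0,1],[0,0,0.5,0,1],[0,0,0.4,0,1],[0,0,0,0,1],[0,0,0,0,0.2],[0,0,0,0,0.2],[0,0,0,0,0.2],[0,0,0,0,0.2],[0,0,0,0,0.2],[0,0,0,0,0.2]]]'

```text
t: 4.35
ee_pos: [0.4796, -0.0979, 0.2399]
eef_rot: [[0.955, 0.296, 0.0], [0.296, -0.955, -0.0], [0.0, 0.0, -1.0]]
wrist_force: [0.3, 0.4, -0.1]
opening: 0.529
grasp_force: 0.0
```

Request:
send_rows --targets '[[[0,0,0,0,0.2],[0,0,0,0,0.2],[0,0,0,0,0.2],[0,0,0,0,0.2]]]'

```text
t: 4.75
ee_pos: [0.4794, -0.0973, 0.2398]
eef_rot: [[0.955, 0.297, -0.0], [0.297, -0.955, 0.001], [-0.0, -0.001, -1.0]]
wrist_force: [-3.2, 3.4, 5.0]
opening: 0.47
grasp_force: 30.0
```

Gripped, with an opening of about 43 mm. Now turn 40° clockwise.

Request:
send_rows --targets '[[[0,0,0,1,0.2],[0,0,0,1,0.2],[0,0,0,1,0.2],[0,0,0,1,0.2],[0,0,0,1,0.2],[0,0,0,1,0.2],[0,0,0,1,0.2],[0,0,0,1,0.2],[0,0,0,1,0.2],[0,0,0,1,0.2],[0,0,0,0,0.2],[0,0,0,0,0.2]]]'

```text
t: 5.95
ee_pos: [0.4795, -0.0966, 0.2398]
eef_rot: [[0.923, -0.386, -0.0], [-0.386, -0.923, 0.001], [-0.001, -0.001, -1.0]]
wrist_force: [-1.5, 7.1, 6.2]
opening: 0.467
grasp_force: 30.0
```

Request:
send_rows --targets '[[[0,0,0,0,0.75],[0,0,0,0,0.75],[0,0,0,0,0.75],[0,0,0,0,0.75],[0,0,-0.5,0,0.75],[0,0,-0.7,0,0.75],[0,0,-1,0,0.75],[-0.3,0,-1,0,0.75],[-0.5,0,-0.5,0,0.75],[-0.5,0,0,0,0.75],[-0.4,0,0,0,0.75],[0,0,0,0,0.75]]]'

```text
t: 7.15
ee_pos: [0.3997, -0.0646, 0.4229]
eef_rot: [[0.922, -0.386, -0.0], [-0.386, -0.922, -0.001], [-0.0, 0.001, -1.0]]
wrist_force: [-0.1, -0.6, 0.7]
opening: 0.749
grasp_force: 0.0
```

```bash
python3 - <<'E'
from h import *
s=env.read_state(); p=np.array(s["ee_pos"]);R=np.array(s["eef_rot"]);print(p,R.round(3).tolist(),s["joint_pos"],s["t"])
w=env.get_image("wrist"); cv2.imwrite("pics/w3.png",w)
u=proj("wrist",[[.4793,-.0984,.06]])[0].astype(int); print(u)
x0=min(max(u[0]-100,0),360); y0=min(max(u[1]-75,0),270); print(x0,y0)
g=cv2.resize(w[y0:y0+150,x0:x0+200],(800,600),interpolation=2)
yaw=np.radians(27.4)
for th,c in ((0,(0,0,255)),(10,(0,255,0)),(-10,(255,0,0))):
  t=yaw+np.radians(th); y=lambda r,x,z:[.4793+x*np.cos(t)-r*np.sin(t),-.0984+x*np.sin(t)+r*np.cos(t),z]
  q=(proj("wrist",[y(.0275,-.011,.058),y(.0275,.011,.058)])-[x0,y0])*4
  cv2.line(g,tuple(map(int,q[0])),tuple(map(int,q[1])),c,1)
cv2.imwrite("pics/w3b.png",g)
E
```

```text
[ 0.3997073  -0.06458032  0.42286929] [[0.922, -0.386, -0.0], [-0.386, -0.922, -0.001], [-0.0, 0.001, -1.0]] [ 0.23338274  0.0692133  -0.21670901  2.0241467   0.01772909  1.05016485
 -1.95926007] 7.15
[280 106]
180 31
```

View pics/w3b.png

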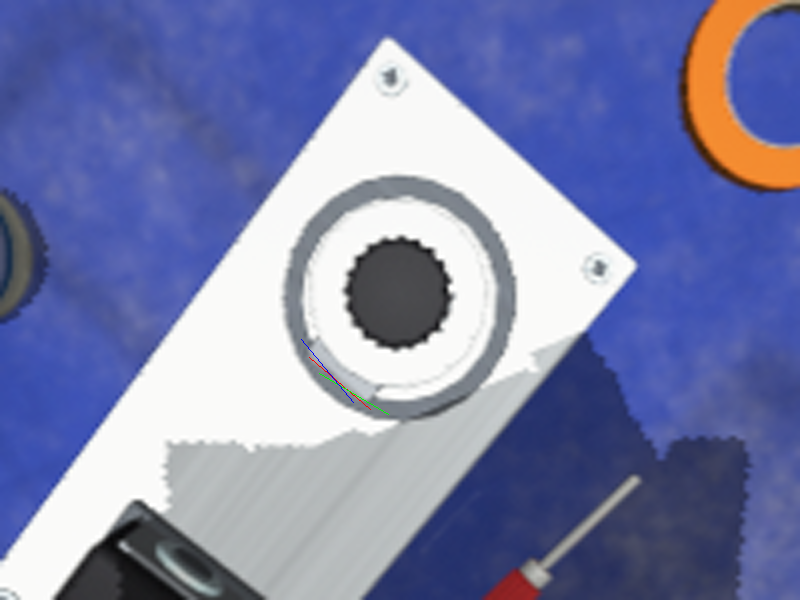

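The plate now lies nearly along the predicted 0° line, at crop (343,375), and parallel to the nest's short edge. I'll measure the residual more closely.

```bash
python3 - <<'E'
from h import *
w=cv2.imread("pics/w3.png")[105:140,245:290]
cv2.imwrite("pics/w3c.png",cv2.resize(w,(765,595),interpolation=2))
yaw=np.radians(27.4)
for th in (-10,0,5,10):
  t=yaw+np.radians(th); y=lambda r,x,z:[.4793+x*np.cos(t)-r*np.sin(t),-.0984+x*np.sin(t)+r*np.cos(t),z]
  print(th,((proj("wrist",[y(.0275,-.011,.058),y(.0275,.011,.058),y(.0225,-.011,.058),y(.0225,.011,.058)])-[245,105]+.5)*17).round().tolist())
E
```

```text
-10 [[407.0, 461.0], [184.0, 193.0], [464.0, 411.0], [242.0, 141.0]]
0 [[479.0, 493.0], [217.0, 270.0], [528.0, 433.0], [265.0, 208.0]]
5 [[517.0, 504.0], [238.0, 305.0], [561.0, 439.0], [281.0, 239.0]]
10 [[556.0, 511.0], [262.0, 339.0], [594.0, 443.0], [299.0, 269.0]]
```

View pics/w3c.png

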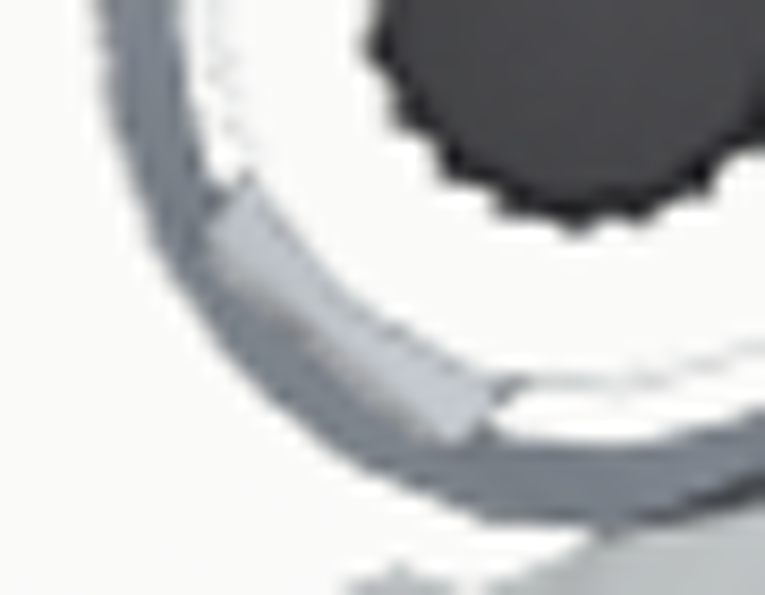

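The outer edge has a slope of 40.1° against 40.4° predicted for 0°, so the plate faces the reader. Now the knob: the barrel grip settled at about (0.4795, -0.0966), and I'll cross-check that with the knob boxes.

```bash
python3 - <<'E'
from h import *
s=env.read_state(); p=np.array(s["ee_pos"]);R=np.array(s["eef_rot"])
w=env.get_image("wrist")
for r in env.boxes_of("knob","wrist")[:1]: print(r, unproj("wrist",r["extent"][:2],.11))
g=w[80:130,250:310].max(2)<110; n,l,st,c=cv2.connectedComponentsWithStats(g.astype(np.uint8))
i=1+st[1:,4].argmax(); print(st[i],c[i]+[250,80],unproj("wrist",c[i]+[250,80],.113))
for z in (.264,): print(R.T@(np.array([.479,-.0966,z])-p)/.05)
E
```

```text
{'extent': [279.6, 107.7, 26.3, 29.3], 'p': 0.73} [ 0.47968585 -0.0970598   0.11      ]
[ 16  12  27  28 557] [279.12746858 105.7935368 ] [ 0.48134134 -0.09730037  0.113     ]
[ 1.68074597 -0.02380387  3.1797169 ]
```

Fingertips must clear the barrel's top at 93 mm, so I'll grip with the tips at about 97 mm (TCP z about 0.275).

Request:
send_rows --targets '[[[0.6,-0.01,0,0,0.75],[0.6,-0.01,0.3,0,0.75],[0.48,0,0.6,0,0.75],[0,0,0.8,0,0.75],[0,0,0.75,0,0.75],[0,0,0.5,0,0.75],[0,0,0,0,0.75],[0,0,0,0,0.75]]]'

```text
t: 8.1
ee_pos: [0.4802, -0.097, 0.2751]
eef_rot: [[0.922, -0.387, -0.001], [-0.387, -0.922, 0.0], [-0.001, 0.0, -1.0]]
wrist_force: [0.9, 1.3, 0.6]
opening: 0.756
grasp_force: 0.0
```

Request:
send_rows --targets '[[[0,0,0,0,0.1],[0,0,0,0,0.1],[0,0,0,0,0.1],[0,0,0,0,0.1],[0,0,0,0,0.1],[0,0,0,0,0.1],[0,0,0,0,0.1],[0,0,0,0,0.1],[0,0,0,0,0.1],[0,0,0,0,0.1]]]'

```text
t: 9.1
ee_pos: [0.4797, -0.0967, 0.2752]
eef_rot: [[0.922, -0.387, 0.0], [-0.387, -0.922, -0.0], [0.0, -0.0, -1.0]]
wrist_force: [-1.0, 0.1, 2.6]
opening: 0.254
grasp_force: 30.0
```

Knob gripped (opening about 23 mm) with low side force. Now draw it slowly, 31 mm straight up.

Request:
send_rows --targets '[[[0,0,-0.06,0,0.1],[0,0,-0.06,0,0.1],[0,0,-0.06,0,0.1],[0,0,-0.06,0,0.1],[0,0,-0.06,0,0.1],[0,0,-0.06,0,0.1],[0,0,-0.06,0,0.1],[0,0,-0.06,0,0.1],[0,0,-0.06,0,0.1],[0,0,-0.06,0,0.1],[0,0,-0.02,0,0.1],[0,0,0,0,0.1]]]'

```text
t: 10.3
ee_pos: [0.4796, -0.0968, 0.3063]
eef_rot: [[0.922, -0.387, 0.0], [-0.387, -0.922, -0.0], [0.0, -0.0, -1.0]]
wrist_force: [0.2, 1.3, -0.6]
opening: 0.251
grasp_force: 30.0
```

Request:
send_rows --targets '[[[0,0,0,0,0.1],[0,0,0,0,0.1],[0,0,0,0,0.1],[0,0,0,0,0.1],[0,0,0,0,0.1],[0,0,0,0,0.1]]]'

```text
t: 10.9
ee_pos: [0.4796, -0.0968, 0.3061]
eef_rot: [[0.922, -0.387, -0.0], [-0.387, -0.922, -0.0], [-0.0, 0.0, -1.0]]
wrist_force: [-0.5, 0.5, -1.6]
opening: 0.254
grasp_force: 30.0
```

```bash
python3 - <<'E'
from h import *
a=env.get_image("scene");b=env.get_image("side");w=env.get_image("wrist")
o=np.hstack([cv2.resize(a[165:285,210:310],(400,480),interpolation=2),cv2.resize(b[165:285,220:320],(400,480),interpolation=2)])
cv2.imwrite("pics/end.png",o)
E
```

```text
(no output)
```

View pics/end.png

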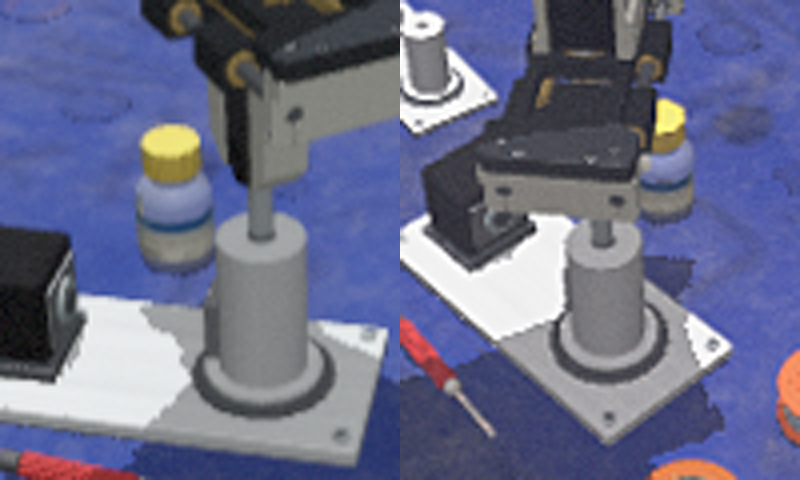

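The rod stands drawn and upright out of the barrel at crop (261,215), held by the fingers. The code plate at (212,315) faces the reader and nothing else has moved.

```bash
python3 -c "
from station import env
print(env.close_job())"
```

```text
the job is handed in; nothing more can be done
None
```

The job is handed in: I turned the cartridge about 40° so its code plate faces the reader within a few degrees, then drew the piston about 31 mm straight up, and it is still gripped there; no verdict came back from the judge.

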